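# Turn the jar carousel to the tall jar

## Robot

A 6-joint arm with a two-finger parallel gripper is mounted at the origin on the work surface. World frame = base frame: x ahead of the robot, y to its left, z up, the work surface at z = 0. Lengths are in mm, angles in rad, forces in N, time in s.
With the tool pointing down it reaches from about 350 to 775 mm from the base axis. Payload 7.3 kg.
Tool frame: the origin (TCP) lies between the finger pads; the fingertips stand bot.tips_ahead ahead of it and the grasp point (between the pads) lies 6 mm ahead of it (bot.tips_ahead is the distance from the TCP to the fingertips, in mm); z points along the fingers, y is the line along which they close (so a half turn about z gives the same grasp; the last joint's range is limited). The gripper opens to 92 mm and grips with 3 to 60 N. Pads are 19 mm wide; open, the fingers measure 130 mm over their backs; the gripper's body (75 mm by 190 mm) begins 47 mm behind the grasp point.
Start: joints at [-0.146, 0.342, 1.524, -0, 1.275, -0.146], TCP at [525.017, 0.02, 251.741] pointing down, gripper open.
Joint ranges: [-2.53, 2.53], [-0.77, 2.02], [0.04, 2.7], [-1, 4.14], [0.28, 2.66], [-3.11, 3.11]. Speed limits (rad/s): [2.57, 2.57, 3.14, 3.14, 3.14, 3.14].

## Interface

Orientations are given as [roll, pitch, yaw] about the fixed x, y, z axes, in that order (R = Rz(yaw) Ry(pitch) Rx(roll)).
In Python, from plant import bot gives the robot as it stands. The module is installed in compiled form; this text tells all that it offers.
- The arm moves only by the tool step_arm, never from a script. Its argument "targets" is one flat list of numbers, 7 for each row, row after row: the opening, from 0 (shut) to 1 (fully open), then the shift along the tool's x, y, z each as a share of 100 mm, from -1 to 1, then the turn, a rotation vector about the tool's x, y, z each as a share of pi/4 rad, from -1 to 1. A call has 1 to 20 rows; each row is the pose to reach, as a shift and turn from the pose commanded when the call began, along the tool's axes at that moment; what a row does not reach only later rows make up. A row lasts 1/8 s, in which the tool goes at most 62.5 mm and 10.7 degrees, less where a joint would pass 70% of its speed; a pose out of reach is approached as far as the arm can. A call with a number of a shift or a turn outside -1 to 1 is refused whole. A call with a gripper value outside its range is refused whole. The fingers move at their own pace and stop on an object; the grip force is fixed at half the most. Time passes only in rows, so rows that repeat a pose let the fingers close. It gives the time, the measured TCP pose, the force, the opening and the grip force at its end, in the units of the state.
- bot.get_obs(): the state, without advancing time (a new reading comes with each control period).
- bot.capture(name): name is "scene" or "side" or "wrist"; returns (picture, depth): 480x640x3 uint8, blue, green, red; 480x640 float32, mm along the optical axis (not along the pixel's ray), 0 where there is no reading.
- bot.camera_info(name): a dict with "fx", "fy", "cx", "cy" (pixels), "k1" (the pictures are not rectified: a ray, as slopes to the right and down, at radius r is drawn at 1 + k1 r^2 times it, then the intrinsics apply), "camera_from_world" (4x4, takes a point from world to camera coordinates); the wrist camera has in their place "hand_eye" (4x4, takes a point from camera to tool coordinates, whose origin is the TCP and whose axes are the flange's). Camera axes: x right, y down, z forward; pixel columns grow to the right and rows downward; lengths in mm; the calibration is good to about 2 mm. A picture is of the moment at which its call begins: read the wrist's pose just before it. camera_info takes no time and is no camera call.
- bot.close_job(): hands the job in; it is judged then, once.
The state is a dict: "time": time; "joint_positions": joint angles; "dq": joint speeds; "tau": joint torques, N m; "tool_pos": TCP position; "tcp_rot": TCP orientation; "contact_force": force on the tool from outside, world axes, zero at the start; "moment": the same for the moment, N m; "grip_width": finger opening in mm; "finger_force": force on a finger pad.
Only numpy, scipy, OpenCV 4.12 (cv2) and the standard library are available. Lean on these libraries where they do the work, as an engineer would, in place of code of your own. Each camera call takes 0.05 s, during which the arm holds its last target. There are 200 camera calls.

## Task

Turn the balloon shop's jar carousel, gently, by pushing the lugs on its rim with your fingertips, until the one tall jar stands at the front, in line with the steel pointer of the carousel's foot; then leave it at rest. Do not touch or lift any of the jars: all five stay standing in their ring on the turntable, and the other things on the counter stay where they are.

Things in the scene. Friction and masses are not known exactly. Their poses are not given: they have to be found in the camera images.
- foot: Fixed dark steel foot of the carousel: a disc 170 mm across and 14 mm high under the turntable, with a flat pointed tongue (the pointer, 36 mm wide, 8 mm high) that sticks out along the foot's own -x axis, its tip 245 mm from the centre. Origin: on the turning axis, on the table. The -x axis of the foot is the carousel's front.
- turntable: Wooden turning top, coaxial with the foot: disc 260 mm across, underside 24 mm and top 40 mm above the table, centre post 24 mm across up to 90 mm. Five cork spots 70 mm from the axis at 36, 108, 180, 252, 324 deg in its frame (0 = its +x, counter-clockwise from above) carry one jar each. Turns both ways without stops. Origin: on the axis at table height; turns with the disc.
- lug (a point): Outer end of the finger lug at 0 deg of the turntable, 175 mm from the axis, 37 mm above the table. Five equal lugs stick out of the rim, at 0, 72, 144, 216, 288 deg in the turntable's frame: bars 16 mm wide, 24 to 50 mm above the table, free from 130 to 175 mm from the axis. Bearing friction 0.12 N m (about 1 N at a lug): it stays where it is left.
- jar_tall: The one tall jar of the carousel: clear plastic with pale contents and a white lid, 52 mm across, 130 mm high, loose on one of the five cork spots (70 mm from the axis; which spot varies). Origin: centre of its underside, z up.
- jar_1: Short jar on the carousel, same make as the tall one, 52 mm across, 72 mm high, loose on a cork spot. Origin: centre of its underside.
- jar_2: Short jar on the carousel, same make as the tall one, 52 mm across, 72 mm high, loose on a cork spot. Origin: centre of its underside.
- jar_3: Short jar on the carousel, same make as the tall one, 52 mm across, 72 mm high, loose on a cork spot. Origin: centre of its underside.
- jar_4: Short jar on the carousel, same make as the tall one, 52 mm across, 72 mm high, loose on a cork spot. Origin: centre of its underside.
- weight_a: Conical steel balloon weight, 56 mm across, 45 mm high, on the table near the carousel. A bystander. Origin: centre of its underside.
- weight_b: Second such balloon weight, on the other side. A bystander. Origin: centre of its underside.
- spool: White ribbon spool, 70 mm across, 50 mm high, on the table. A bystander. Origin: centre of its underside.
- mug: White mug, 80 mm across, 90 mm high, on the table. A bystander. Origin: centre of its underside.
- jar_spare: Spare short jar standing on the table, not on the carousel, 52 mm across, 72 mm high. A bystander. Origin: centre of its underside.
- pump: White hand pump lying on the table, about 270 mm long and 50 mm high. A bystander. Origin: centre of its underside.
- cards: Stack of cards, 90 x 60 x 30 mm, on the table. A bystander. Origin: centre of its underside.
Not all that is in view belongs to the job. Leave any green look-alike of the jar_2 alone. Leave any orange look-alike of the jar_4 alone.

How it is judged (in metres and radians):
At the end, for the whole second after the job is handed in: The tall jar's centre is on the pointer's side of the axis and within 10 mm (about 8 deg) sideways of the pointer's centre line; the turntable is at rest; all five jars stand upright on the turntable, 58 to 82 mm from its axis (y of jar_tall in the frame of foot between -0.01 and 0.01 m and x of jar_tall in the frame of foot below -0.05 m and angular speed of turntable below 0.05 rad/s and horizontal distance between jar_tall and turntable between 0.058 and 0.082 m and angle between each of jar_tall, jar_1, jar_2, jar_3, jar_4's own z axis and vertical below 0.1 rad and height (world z) of jar_tall between 0.035 and 0.05 m and horizontal distance between jar_1 and turntable between 0.058 and 0.082 m and height (world z) of jar_1 between 0.035 and 0.05 m and horizontal distance between jar_2 and turntable between 0.058 and 0.082 m and height (world z) of jar_2 between 0.035 and 0.05 m and horizontal distance between jar_3 and turntable between 0.058 and 0.082 m and height (world z) of jar_3 between 0.035 and 0.05 m and horizontal distance between jar_4 and turntable between 0.058 and 0.082 m and height (world z) of jar_4 between 0.035 and 0.05 m); the robot touches nothing.
It fails at once if a jar on the carousel is touched by the robot (contact force between any of the fingers, the arm and jar_tall above 0.5 N or contact force between any of the fingers, the arm and jar_1 above 0.5 N or contact force between any of the fingers, the arm and jar_2 above 0.5 N or contact force between any of the fingers, the arm and jar_3 above 0.5 N or contact force between any of the fingers, the arm and jar_4 above 0.5 N).
It fails at once if a jar on the carousel is lifted or tipped (height (world z) of any of jar_tall, jar_1, jar_2, jar_3, jar_4 above 0.055 m or angle between any of jar_tall, jar_1, jar_2, jar_3, jar_4's own z axis and vertical above 0.3 rad).
It fails at once if the turntable is spun hard (over 2.5 rad/s) (angular speed of turntable above 2.5 rad/s).
It fails at once if a bystander on the table is moved more than 20 mm (distance of any of weight_a, weight_b, spool, mug, jar_spare, pump, cards from where it was at the start of the episode above 0.02 m).
It also fails if it takes over 64 s, if anything falls off the work surface, if the arm or the gripper's body presses on something with over 40 N, if the wrist force passes 120 N, or if a joint passes its speed limit or range.

## Working session

There is one attempt and no reset: what is moved stays moved. The work goes in short steps, Python scripts to look and compute and a tool call to move; the robot and the scene stay as the last step left them, time stands still between calls to the robot, and variables do not carry over. Pictures are saved under pics/ and viewed, at most 10 in all, crops included, and the job is handed in when it is done.

Besides the shell and the picture viewer there is one more tool, called after "Call:" as name(argument=value, ...) on one line, values as JSON. step_arm: Moves the arm, as the interface text tells. Shift numbers are shares of 100 mm and turn numbers shares of pi/4 rad, none past 1 either way. Its arguments: {"type":"object","properties":{"targets":{"type":"array"}},"required":["targets"]}

```bash
mkdir -p pics; cat > h.py <<'E'
import numpy as np, cv2
from plant import bot
def ray(ci,u,v):
    x=(u-ci['cx'])/ci['fx']; y=(v-ci['cy'])/ci['fy']
    a,b=x,y
    for _ in range(20):
        s=1+ci['k1']*(a*a+b*b); a,b=x/s,y/s
    return np.array([a,b,1.])
def at_z(name,u,v,z):
    ci=bot.camera_info(name); T=np.linalg.inv(ci['camera_from_world'])
    d=T[:3,:3]@ray(ci,u,v); o=T[:3,3]
    return o+d*(z-o[2])/d[2]
def proj(name,p):
    ci=bot.camera_info(name); q=ci['camera_from_world']@np.append(p,1); a,b=q[:2]/q[2]
    s=1+ci['k1']*(a*a+b*b); return np.array([ci['fx']*a*s+ci['cx'],ci['fy']*b*s+ci['cy']])
E
python3 - <<'E'
from h import *
print(bot.get_obs(), bot.tips_ahead)
for n in('scene','side'):
    p,d=bot.capture(n); cv2.imwrite(f'pics/{n}0.png',p); np.save(f'{n}0.npy',d)
    T=np.linalg.inv(bot.camera_info(n)['camera_from_world']); print(n,T.round(2).tolist())
E
```

```text
{'time': 0.0, 'joint_positions': array([-1.45986602e-01,  3.42759355e-01,  1.52501699e+00,  1.26837579e-05,
        1.27541980e+00, -1.45998697e-01]), 'dq': array([ 0.0016099 , -0.00042735,  0.00066186,  0.00055172,  0.00036627,
       -0.00093763]), 'tau': array([ 7.61924657e-04, -4.31245601e+01, -2.44219762e+01,  7.17750052e-02,
        5.59406646e-02, -1.04314388e-04]), 'tool_pos': array([5.24626080e+02, 8.78658552e-02, 2.51025941e+02]), 'tcp_rot': array([-3.14000798e+00, -2.45276647e-04,  1.57080453e+00]), 'contact_force': array([-0.47378745, -0.78829539, -0.79436637]), 'moment': array([-0.02170752, -0.02414626, -0.04515208]), 'finger_force': 0.0, 'grip_width': 91.86139075220596} 25.0
scene [[0.85, 0.38, -0.36, 1021.86], [0.52, -0.59, 0.61, -767.98], [0.02, -0.71, -0.7, 923.62], [0.0, 0.0, 0.0, 1.0]]
side [[-0.79, -0.35, 0.5, -95.6], [-0.61, 0.47, -0.64, 855.68], [-0.02, -0.81, -0.59, 861.57], [0.0, 0.0, 0.0, 1.0]]
```

View pics/scene0.png

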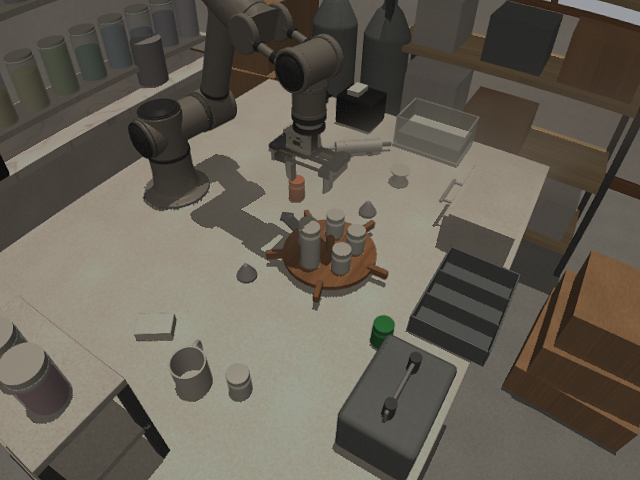

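View pics/side0.png

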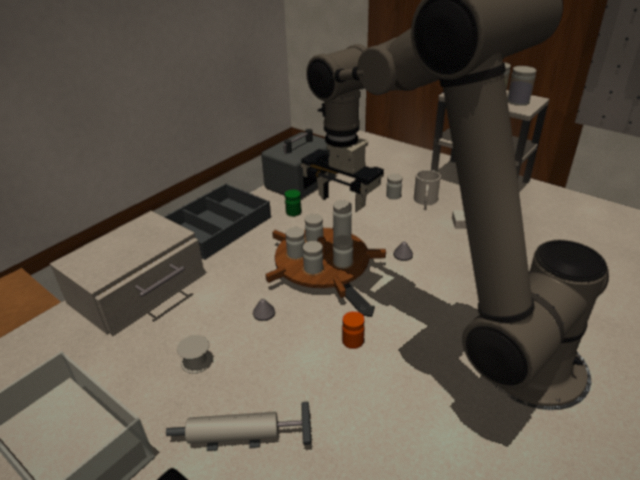

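The scene view shows the carousel at (330,255). The tall jar is at (310,245), the pointer tip at about (284,214), and lugs are at (270,254), (318,293), (380,272) and others. The side view shows the tall jar at (343,235) and the pointer tip at (365,310). The orange (297,188) and green (382,331) jars are look-alikes standing off the carousel. Next I'll enlarge both views.

```bash
python3 - <<'E'
import cv2,numpy as np
a=cv2.imread('pics/scene0.png')[195:315,250:400]; b=cv2.imread('pics/side0.png')[190:330,250:400]
f=lambda i:cv2.resize(np.clip(i*1.6,0,255).astype('uint8'),None,fx=4,fy=4,interpolation=cv2.INTER_CUBIC)
cv2.imwrite('pics/a.png',f(a));cv2.imwrite('pics/b.png',f(b))
E
```

```text
(no output)
```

View pics/a.png

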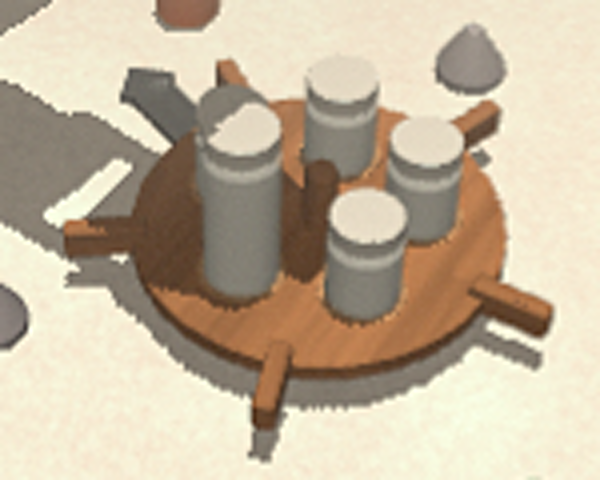

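View pics/b.png

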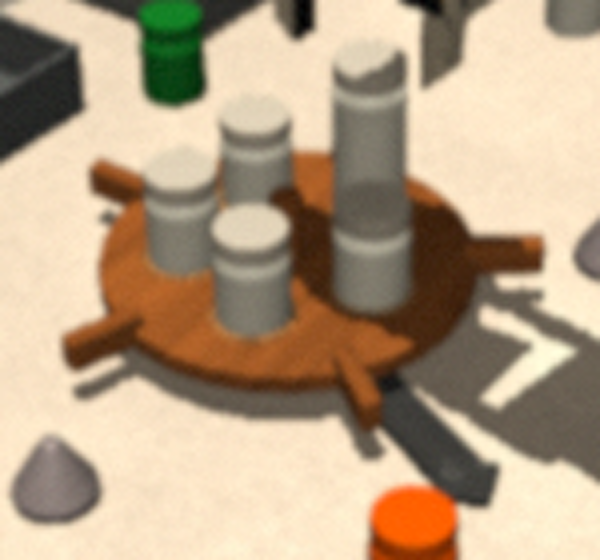

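```bash
cat > m.py <<'E'
from h import *
from scipy.optimize import least_squares
def S(u,v,z,n='scene'):
    o=(250,195) if n=='scene' else (250,190)
    return at_z(n,o[0]+u/4,o[1]+v/4,z)[:2]
if __name__=='__main__':
    L={'scene':[(68,230),(222,63),(492,108),(548,318),(262,412)],'side':[(540,245),(372,410),(70,348),(97,172)]}
    for n,l in L.items():
        P=np.array([S(u,v,45,n) for u,v in l])
        r=least_squares(lambda c:np.hypot(*(P-c).T)-174,P.mean(0))
        c=r.x; print(n,'c',c.round(1),r.fun.round(1),'lug ang',[round(np.degrees(np.arctan2(*(p-c)[::-1])),1) for p in P])
        for nm,(u,v,z) in ({'tip':(128,85,8),'tall':(248,130,170),'s1':(342,80,112),'s2':(427,142,112),'s3':(368,217,112),'hid?':(232,110,112)} if n=='scene' else {'tip':(488,490,8),'tall':(370,65,170),'hid':(375,205,112),'s1':(252,228,112),'s2':(180,170,112),'s3':(255,117,112)}).items():
            p=S(u,v,z,n)-c; print(nm,(p+c).round(),np.hypot(*p).round(),np.degrees(np.arctan2(p[1],p[0])).round(1))
    # bystanders z~45 (weights), orange, spool
    for n,u,v,z in [('scene',368,201,45),('scene',247,262,45),('scene',297,179,72),('scene',399,172,50)]: print(n,u,v,at_z(n,u,v,z)[:2].round())
E
python3 m.py
```

```text
scene c [599.5  -8.7] [-2.6  1.4 -2.1 -0.5  0.3] lug ang [np.float64(-143.1), np.float64(145.4), np.float64(73.4), np.float64(0.4), np.float64(-70.8)]
tip [385.  66.] 227.0 160.8
tall [584. -76.] 69.0 -103.1
s1 [577.  55.] 68.0 109.3
s2 [656.  32.] 70.0 35.6
s3 [658. -50.] 71.0 -35.2
hid? [531. -12.] 69.0 -177.6
side c [593.1  -5.6] [-3.7 -1.3 -1.5 -3.5] lug ang [np.float64(-141.5), np.float64(144.8), np.float64(73.3), np.float64(2.1)]
tip [376.  78.] 232.0 159.0
tall [571. -67.] 66.0 -110.0
hid [523.  -7.] 70.0 -179.2
s1 [571.  60.] 69.0 108.9
s2 [650.  37.] 71.0 36.6
s3 [650. -43.] 68.0 -33.2
scene 368 201 [591. 234.]
scene 247 262 [ 439. -169.]
scene 297 179 [366. 179.]
scene 399 172 [611. 422.]
```

```bash
python3 - <<'E'
from h import *
print({k:np.array(v).round(3).tolist() for k,v in bot.camera_info('wrist').items()})
p,d=bot.capture('wrist'); cv2.imwrite('pics/w0.png',np.clip(p*1.5,0,255).astype('uint8'))
E
```

```text
{'fx': 336.638, 'fy': 336.638, 'cx': 315.755, 'cy': 243.766, 'k1': 0.008, 'hand_eye': [[-0.0, -0.957, -0.291, 78.787], [1.0, -0.0, 0.0, 0.112], [-0.001, -0.291, 0.957, -131.835], [0.0, 0.0, 0.0, 1.0]]}
```

View pics/w0.png

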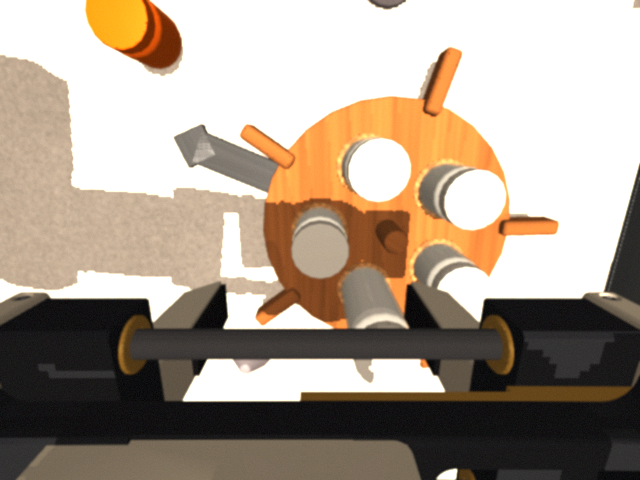

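The wrist view shows the pointer's tip at about (177,142), with tongue edges (217,140)-(276,162) on top and (213,165)-(268,190) below. I'll work out its direction from these.

```bash
cat >> h.py <<'E'
from scipy.spatial.transform import Rotation as Ro
def wz(u,v,z,o=None):
    o=o or bot.get_obs(); ci=bot.camera_info('wrist'); H=ci['hand_eye']
    R=Ro.from_euler('xyz',o['tcp_rot']).as_matrix()
    d=R@H[:3,:3]@ray(ci,u,v); p=R@H[:3,3]+o['tool_pos']
    return (p+d*(z-p[2])/d[2])[:2]
E
python3 - <<'E'
from h import *
from scipy.optimize import least_squares
P=np.array([wz(u,v,47) for u,v in [(245,132),(455,53),(556,227)]]) 
r=least_squares(lambda c:np.hypot(*(P-c).T)-173,[597,-7]);c=r.x
ang=lambda p:np.degrees(np.arctan2(p[1],p[0])).round(1)
print(c,r.fun,[ang(p-c) for p in P])
E8=[wz(u,v,8) for u,v in [(177,142),(217,140),(276,162),(213,165),(268,190)]]
print(ang(E8[1]-E8[2]),ang(E8[3]-E8[4]),ang(E8[0]-c),np.hypot(*(E8[0]-c)),E8[0])
for u,v,z in[(320,248,112),(380,168,112),(473,199,112)]: p=wz(u,v,z)-c; print(ang(p),np.hypot(*p))
E
```

```text
[598.31508139 -12.37788944] [-0.63706752  0.41315247 -0.63896416] [np.float64(144.6), np.float64(73.3), np.float64(2.4)]
159.9 155.2 157.7 239.1094889854031 [377.03644377  78.22626197]
175.7 70.10244287652526
107.8 74.88496401482486
41.2 70.97599900235063
```

Call:
step_arm(targets=[0, -0.7, -0.15, 0, 0, 0, -1, 0, -0.7, -0.15, 0, 0, 0, -1, 0, -0.7, -0.15, 0, 0, 0, -1, 0, -0.7, -0.15, 0, 0, 0, -1, 0, -0.7, -0.15, 0, 0, 0, -1, 0, -0.7, -0.15, 0, 0, 0, -1])

```text
time: 0.9
tool_pos: [509.9, -70.0, 251.5]
tcp_rot: [-3.141, -0.0, 2.355]
contact_force: [0.4, 0.6, 0.1]
grip_width: 36.5
finger_force: 0.0
```

Call:
step_arm(targets=[0, 0, 0, 0, 0, 0, -1, 0, 0, 0, 0, 0, 0, -1, 0, 0, 0, 0, 0, 0, -1, 0, 0, 0, 0, 0, 0, -1, 0, 0, 0, 0, 0, 0, -1, 0, 0, 0, 0, 0, 0, -1])

```text
time: 1.65
tool_pos: [510.0, -70.0, 251.7]
tcp_rot: [3.142, -0.0, 3.138]
contact_force: [-0.2, -0.4, 0.0]
grip_width: 0.2
finger_force: 0.0
```

Call:
step_arm(targets=[0, 0, 0, 0, 0, 0, -0.83, 0, 0, 0, 0, 0, 0, -0.83, 0, 0, 0, 0, 0, 0, -0.83, 0, 0, 0, 0, 0, 0, -0.83, 0, 0, 0, 0, 0, 0, -0.83, 0, 0, 0, 0, 0, 0, -0.83])

```text
time: 2.4
tool_pos: [510.0, -70.0, 251.7]
tcp_rot: [-3.142, 0.0, -2.493]
contact_force: [-0.2, -0.7, 0.0]
grip_width: 0.3
finger_force: 0.0
```

```bash
cat >> h.py <<'E'
C=np.array([597.,-8.])
def pose(phi,off,z,r=163):
    f=np.radians(phi); p=C+r*np.array([np.cos(f),np.sin(f)])+off*np.array([-np.sin(f),np.cos(f)])
    return np.append(p,z)
def rel(seq,g=0):
    "seq of (phi,off,z) -> rows from the present pose"
    o=bot.get_obs(); R=Ro.from_euler('xyz',o['tcp_rot'])
    y0=np.degrees(o['tcp_rot'][2])
    out=[]
    for phi,off,z in seq:
        s=R.inv().apply(pose(phi,off,z)-o['tool_pos'])/100
        dy=(phi-y0+180)%360-180
        out.append([g,*s.round(2),0,0,round(-dy/45,2)])
    print('at',o['tool_pos'].round(1),np.degrees(o['tcp_rot']).round(1),o['contact_force'].round(1),'q',o['joint_positions'].round(2))
    print(','.join('%g'%v for r in out for v in r))
E
python3 -c "
from h import *
rel([(217.5,45,151),(217.5,45,61)])"
```

```text
at [510.  -70.  251.7] [-180.     0.  -142.8] [-0.2 -0.7  0. ] q [-0.29  0.32  1.55  0.    1.27 -2.5 ]
0,0.56,-0.49,1.01,0,0,-0.01,0,0.56,-0.49,1.91,0,0,-0.01
```

Call:
step_arm(targets=[0, 0.56, -0.49, 0, 0, 0, 0, 0, 0.56, -0.49, 0, 0, 0, 0, 0, 0.56, -0.49, 0.5, 0, 0, 0, 0, 0.56, -0.49, 1, 0, 0, 0, 0, 0.56, -0.49, 1, 0, 0, 0])

```text
time: 3.02
tool_pos: [493.2, -141.7, 149.0]
tcp_rot: [3.135, -0.003, -2.491]
contact_force: [-0.6, -0.5, 1.1]
grip_width: 0.7
finger_force: 0.0
```

Call:
step_arm(targets=[0, 0, 0, 0.3, 0, 0, 0, 0, 0, 0, 0.6, 0, 0, 0, 0, 0, 0, 0.9, 0, 0, 0, 0, 0, 0, 0.9, 0, 0, 0])

```text
time: 3.52
tool_pos: [495.4, -142.7, 62.1]
tcp_rot: [3.141, -0.0, -2.49]
contact_force: [0.2, -0.5, 0.7]
grip_width: 0.3
finger_force: 0.0
```

```bash
python3 -c "
from h import *
p,d=bot.capture('scene'); a=p[170:320,220:420]; cv2.imwrite('pics/c.png',cv2.resize(np.clip(a*1.6,0,255).astype('uint8'),None,fx=4,fy=4,interpolation=2))
rel([(217.5-max(0,k-3)*2.5,max(27,45-6*k),61) for k in range(1,16)])"
```

```text
at [ 496.2 -143.1   63.2] [-179.9    0.  -142.7] [0.9 0.5 0.9] q [-0.43  0.56  1.78  0.    0.81 -2.65]
0,0.01,0.07,0.02,0,0,-0,0,0.01,0.13,0.02,0,0,-0,0,0.01,0.19,0.02,0,0,-0,0,0.02,0.26,0.02,0,0,0.05,0,0.03,0.33,0.02,0,0,0.11,0,0.03,0.4,0.02,0,0,0.16,0,0.03,0.48,0.02,0,0,0.22,0,0.03,0.55,0.02,0,0,0.27,0,0.02,0.62,0.02,0,0,0.33,0,0.02,0.69,0.02,0,0,0.39,0,0,0.76,0.02,0,0,0.44,0,-0.01,0.83,0.02,0,0,0.5,0,-0.03,0.9,0.02,0,0,0.55,0,-0.05,0.97,0.02,0,0,0.61,0,-0.07,1.04,0.02,0,0,0.66
```

View pics/c.png

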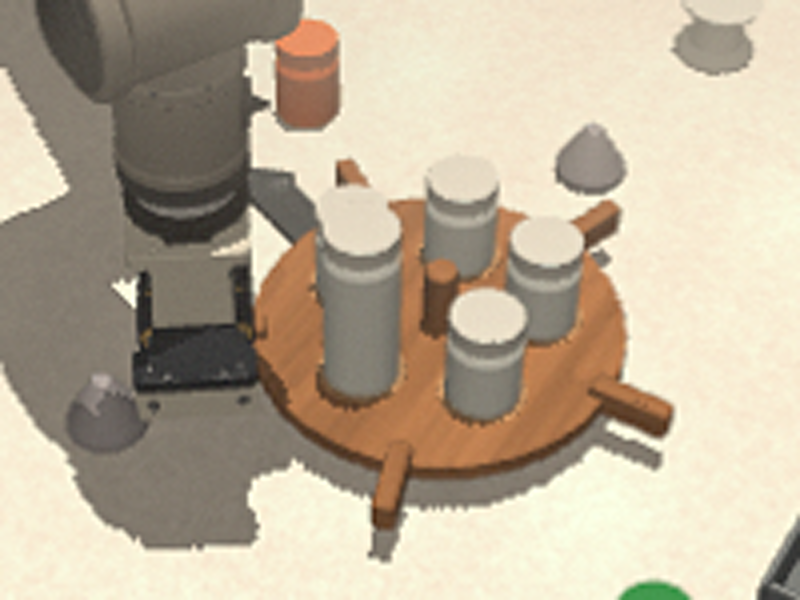

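The gripper is down outside the rim, behind the left lug (hidden at around (262,330)). Nothing else is near it and the jars are clear, so I'll push clockwise.

Call:
step_arm(targets=[0, 0.01, 0.06, 0, 0, 0, 0, 0, 0.01, 0.12, 0, 0, 0, 0, 0, 0.01, 0.18, 0, 0, 0, 0, 0, 0.02, 0.25, 0, 0, 0, 0.05, 0, 0.03, 0.33, 0, 0, 0, 0.11, 0, 0.03, 0.4, 0, 0, 0, 0.16, 0, 0.03, 0.48, 0, 0, 0, 0.22, 0, 0.03, 0.55, 0, 0, 0, 0.27, 0, 0.02, 0.62, 0, 0, 0, 0.33, 0, 0.02, 0.69, 0, 0, 0, 0.39, 0, 0, 0.76, 0, 0, 0, 0.44, 0, -0.01, 0.83, 0, 0, 0, 0.5, 0, -0.03, 0.9, 0, 0, 0, 0.55, 0, -0.05, 0.97, 0, 0, 0, 0.61])

```text
time: 5.32
tool_pos: [440.6, -62.5, 62.3]
tcp_rot: [-3.141, 0.001, -2.97]
contact_force: [0.2, -0.6, 0.4]
grip_width: 0.5
finger_force: 0.5
```

```bash
python3 -c "
from h import *
p,d=bot.capture('scene'); a=p[170:320,220:420]; cv2.imwrite('pics/d.png',cv2.resize(np.clip(a*1.6,0,255).astype('uint8'),None,fx=4,fy=4,interpolation=2))
rel([(190-k*2.5,27,61) for k in range(1,14)])"
```

```text
at [439.9 -61.8  62.1] [-180.     0.  -170.3] [-0.6  1.   0.3] q [-0.31  0.47  1.97  0.    0.7  -2.05]
0,0,0.06,0.01,0,0,0.05,0,0.01,0.13,0.01,0,0,0.1,0,0.01,0.2,0.01,0,0,0.16,0,0.01,0.27,0.01,0,0,0.22,0,0.01,0.35,0.01,0,0,0.27,0,0.01,0.42,0.01,0,0,0.33,0,-0,0.49,0.01,0,0,0.38,0,-0.01,0.56,0.01,0,0,0.44,0,-0.03,0.63,0.01,0,0,0.49,0,-0.05,0.7,0.01,0,0,0.55,0,-0.07,0.77,0.01,0,0,0.6,0,-0.09,0.84,0.01,0,0,0.66,0,-0.12,0.91,0.01,0,0,0.72
```

View pics/d.png

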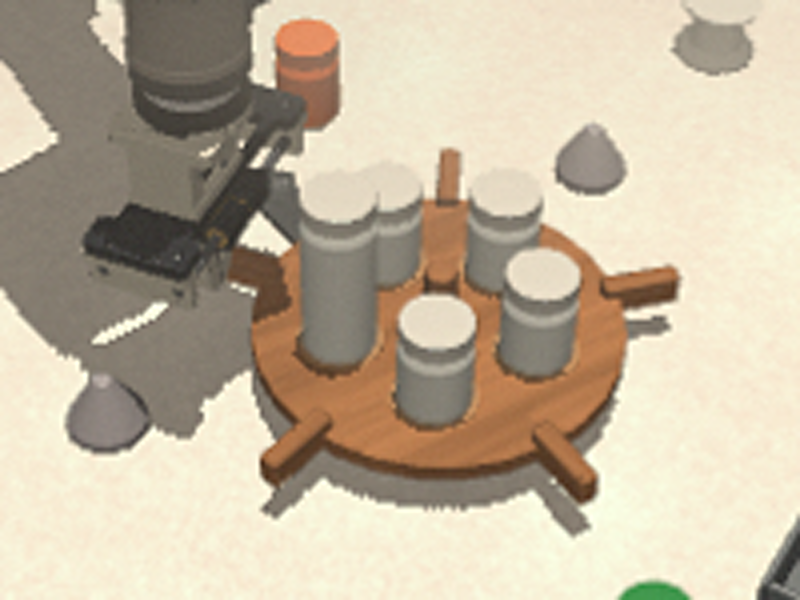

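The turntable has turned about 27 deg, the lug is at the fingers and every jar is in place. I'll keep pushing.

Call:
step_arm(targets=[0, 0, 0.06, 0, 0, 0, 0.05, 0, 0.01, 0.13, 0, 0, 0, 0.1, 0, 0.01, 0.2, 0, 0, 0, 0.16, 0, 0.01, 0.27, 0, 0, 0, 0.22, 0, 0.01, 0.35, 0, 0, 0, 0.27, 0, 0.01, 0.42, 0, 0, 0, 0.33, 0, 0, 0.49, 0, 0, 0, 0.38, 0, -0.01, 0.56, 0, 0, 0, 0.44, 0, -0.03, 0.63, 0, 0, 0, 0.49, 0, -0.05, 0.7, 0, 0, 0, 0.55, 0, -0.07, 0.77, 0, 0, 0, 0.6, 0, -0.09, 0.84, 0, 0, 0, 0.66, 0, -0.12, 0.91, 0, 0, 0, 0.72])

```text
time: 7.0
tool_pos: [436.6, 29.1, 62.1]
tcp_rot: [3.142, 0.001, 2.748]
contact_force: [-0.3, 0.5, 0.6]
grip_width: 0.5
finger_force: 0.7
```

```bash
python3 -c "
from h import *
rel([(157.5-k*2.5,27,61) for k in range(1,13)])"
```

```text
at [436.6  29.1  62.1] [180.    0.  157.5] [-0.3  0.5  0.6] q [-0.11  0.46  1.99 -0.    0.69 -1.29]
0,0.02,0.07,0.01,0,0,0.05,0,0.02,0.14,0.01,0,0,0.11,0,0.03,0.22,0.01,0,0,0.17,0,0.03,0.29,0.01,0,0,0.22,0,0.03,0.36,0.01,0,0,0.28,0,0.02,0.43,0.01,0,0,0.33,0,0.01,0.5,0.01,0,0,0.39,0,0,0.57,0.01,0,0,0.44,0,-0.01,0.65,0.01,0,0,0.5,0,-0.03,0.72,0.01,0,0,0.55,0,-0.05,0.78,0.01,0,0,0.61,0,-0.08,0.85,0.01,0,0,0.67
```

Call:
step_arm(targets=[0, 0.01, 0.07, 0, 0, 0, 0.05, 0, 0.02, 0.14, 0, 0, 0, 0.11, 0, 0.02, 0.22, 0, 0, 0, 0.17, 0, 0.03, 0.29, 0, 0, 0, 0.22, 0, 0.03, 0.36, 0, 0, 0, 0.28, 0, 0.02, 0.43, 0, 0, 0, 0.33, 0, 0.01, 0.5, 0, 0, 0, 0.39, 0, 0, 0.57, 0, 0, 0, 0.44, 0, -0.01, 0.65, 0, 0, 0, 0.5, 0, -0.03, 0.72, 0, 0, 0, 0.55, 0, -0.05, 0.77, 0, 0, 0, 0.61, 0, -0.07, 0.81, 0, 0, 0, 0.63, 0, -0.07, 0.81, 0, 0, 0, 0.63])

```text
time: 8.62
tool_pos: [474.3, 101.2, 61.8]
tcp_rot: [3.141, 0.0, 2.255]
contact_force: [-0.3, 0.1, 1.1]
grip_width: -0.0
finger_force: 0.0
```

```bash
python3 -c "
from h import *
p,d=bot.capture('scene'); a=p[170:320,220:420]; cv2.imwrite('pics/e.png',cv2.resize(np.clip(a*1.6,0,255).astype('uint8'),None,fx=4,fy=4,interpolation=2))
rel([(127.5-k*1.5,27,61) for k in range(1,5)])"
```

```text
at [474.1 101.1  61.8] [180.    0.  129.2] [-0.5 -0.5  1.3] q [ 0.05  0.52  1.86 -0.    0.76 -0.63]
0,0.02,0.08,0.01,0,0,0.07,0,0.02,0.13,0.01,0,0,0.1,0,0.03,0.17,0.01,0,0,0.14,0,0.03,0.21,0.01,0,0,0.17
```

View pics/e.png

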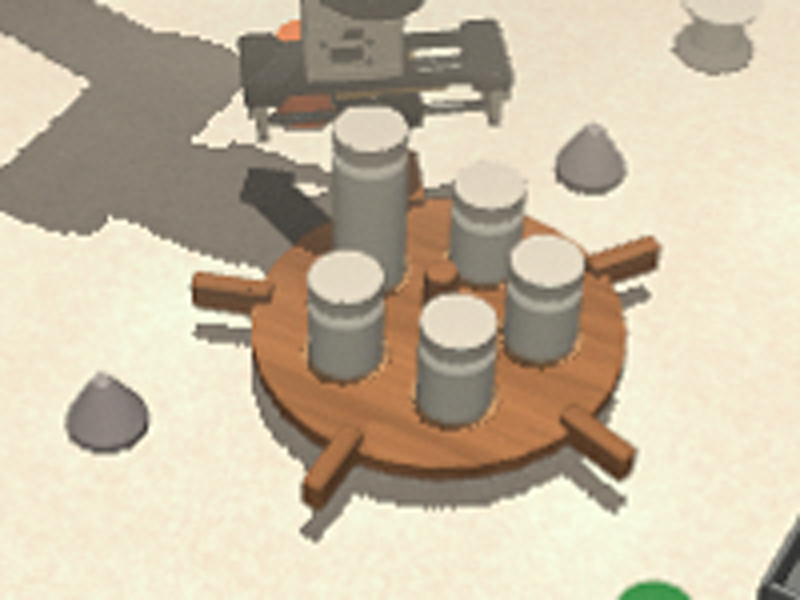

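The tall jar's lid is at (370,130). Lug tops end at (196,280), (312,490), (622,462) and (650,242), and the pointer tip is at (247,190). I'll compute the angles.

```bash
python3 - <<'E'
from h import *
from scipy.optimize import least_squares
S=lambda u,v,z:at_z('scene',220+u/4,170+v/4,z)[:2]
P=np.array([S(*q,45) for q in [(195,283),(312,490),(624,460),(655,242)]])
r=least_squares(lambda c:np.hypot(*(P-c).T)-174,P.mean(0));c=r.x
a=lambda p:np.degrees(np.arctan2(p[1],p[0])).round(1)
print(c,r.fun.round(1),[a(p-c) for p in P])
for q in[(370,130,170),(347,277,112),(458,322,112),(547,262,112),(488,187,112)]: p=S(*q)-c; print(a(p),np.hypot(*p).round())
print('tip',a(S(245,195,8)-c))
E
```

```text
[599.13075412  -7.34862572] [-1.5  1.1 -1.6  0. ] [np.float64(-158.0), np.float64(-86.2), np.float64(-16.0), np.float64(58.0)]
168.1 68.0
-121.0 70.0
-51.6 72.0
18.6 70.0
92.9 66.0
tip 163.3
```

Call:
step_arm(targets=[0, 0.01, 0.05, 0, 0, 0, 0.04, 0, 0.02, 0.09, 0, 0, 0, 0.08, 0, 0.03, 0.13, 0, 0, 0, 0.11, 0, 0.03, 0.16, 0, 0, 0, 0.13, 0, 0.03, 0.16, 0, 0, 0, 0.13])

```text
time: 9.3
tool_pos: [484.7, 113.7, 61.7]
tcp_rot: [3.141, 0.0, 2.152]
contact_force: [0.1, 0.1, -0.6]
grip_width: 0.4
finger_force: 0.0
```

Call:
step_arm(targets=[0, 0, -0.15, 0, 0, 0, 0, 0, 0, -0.3, 0, 0, 0, 0, 0, 0, -0.3, 0, 0, 0, 0, 0, 0, -0.3, -0.4, 0, 0, 0, 0, 0, -0.3, -0.8, 0, 0, 0, 0, 0, -0.3, -0.8, 0, 0, 0])

```text
time: 10.05
tool_pos: [461.9, 97.4, 144.6]
tcp_rot: [3.135, 0.004, 2.152]
contact_force: [-0.6, -0.0, -0.7]
grip_width: 0.4
finger_force: 0.0
```

Call:
step_arm(targets=[0, 0.3, 0, -0.5, 0, 0, 0, 0, 0.3, 0, -1, 0, 0, 0, 0, 0.3, 0, -1, 0, 0, 0, 0, 0.3, 0, -1, 0, 0, 0, 0, 0.3, 0, -1, 0, 0, 0])

```text
time: 10.68
tool_pos: [442.3, 122.0, 240.0]
tcp_rot: [-3.139, -0.002, 2.152]
contact_force: [0.8, 0.1, 0.0]
grip_width: 0.2
finger_force: 0.0
```

```bash
python3 -c "
from h import *
p,d=bot.capture('scene'); q,d=bot.capture('side')
a=p[170:320,220:370]; b=q[190:340,250:400]
cv2.imwrite('pics/f.png',cv2.resize(np.clip(np.hstack([a,b])*1.6,0,255).astype('uint8'),(800,400),interpolation=2))"
```

```text
(no output)
```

View pics/f.png

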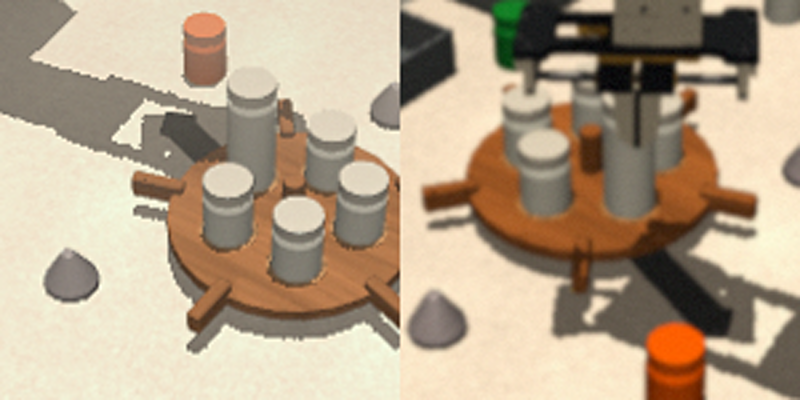

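The jar looks close to the pointer line. I'll confirm it from the wrist camera, in nearly the same pose as my first wrist view.

Call:
step_arm(targets=[0, -0.5, 0, -0.1, 0, 0, 0.2, 0, -1, 0, -0.1, 0, 0, 0.4, 0, -1, 0, -0.1, 0, 0, 0.74, 0, -1, 0, -0.1, 0, 0, 0.74, 0, -1, 0, -0.1, 0, 0, 0.74])

```text
time: 11.4
tool_pos: [497.7, 38.3, 250.9]
tcp_rot: [-3.14, -0.0, 1.571]
contact_force: [-0.3, 0.5, 0.1]
grip_width: 0.1
finger_force: 0.0
```

Call:
step_arm(targets=[0, -0.4, 0.2, 0, 0, 0, 0, 0, -0.4, 0.2, 0, 0, 0, 0, 0, -0.4, 0.2, 0, 0, 0, 0, 0, -0.4, 0.2, 0, 0, 0, 0])

```text
time: 11.9
tool_pos: [517.5, -0.7, 251.7]
tcp_rot: [-3.141, -0.0, 1.572]
contact_force: [0.5, 0.9, 0.3]
grip_width: 0.6
finger_force: 0.0
```

```bash
python3 - <<'E'
from h import *
o=bot.get_obs(); p,d=bot.capture('wrist'); print(o['tool_pos'],o['tcp_rot'])
cv2.imwrite('pics/w1.png',cv2.resize(np.clip(p[60:360,120:520]*1.5,0,255).astype('uint8'),None,fx=2,fy=2,interpolation=2))
E
```

```text
[517.45584242  -0.69085    251.65161471] [-3.14125923e+00 -2.28827772e-04  1.57216500e+00]
```

View pics/w1.png

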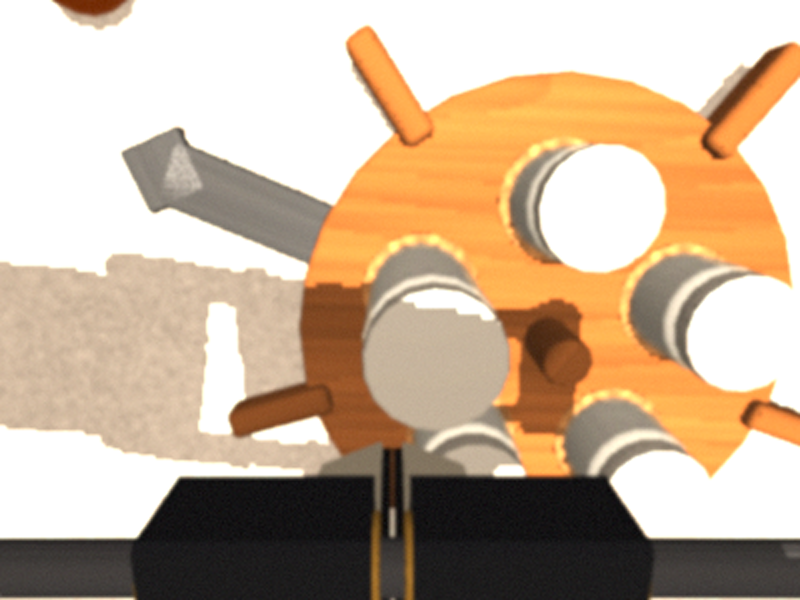

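Here the pointer tip is at (123,153), with tongue edges (190,150)-(332,207) and (180,208)-(308,263). The tall lid's centre is at (436,360), and lug ends are at (360,35), (235,420) and (790,52).

```bash
python3 - <<'E'
from h import *
from scipy.optimize import least_squares
o=bot.get_obs(); W=lambda u,v,z:wz(120+u/2,60+v/2,z,o)
a=lambda p:np.degrees(np.arctan2(p[1],p[0])).round(1)
P=np.array([W(*q,47) for q in [(360,35),(235,420),(790,52)]])
r=least_squares(lambda c:np.hypot(*(P-c).T)-173,[597,-8]);c=r.x
print(c,r.fun.round(1),[a(p-c) for p in P])
t=W(123,153,8);h1,h2=W(182,128,8),W(155,212,8);e=[W(*q,8) for q in[(190,150),(332,207),(180,208),(308,263)]]
print('tip',a(t-c),np.hypot(*(t-c)),'edges',a(e[0]-e[1]),a(e[2]-e[3]),'head normal',a(t-(h1+h2)/2))
for q in[(436,360,170),(603,208,112)]: p=W(*q)-c; print(a(p),np.hypot(*p))
m=(e[0]+e[1]+e[2]+e[3])/4; print('mid tongue',a(m-c))
E
```

```text
[599.67980386 -12.18579434] [ 1.7 -2.4 -2.4] [np.float64(123.5), np.float64(-166.0), np.float64(54.3)]
tip 157.0 243.69376364925452 edges 158.6 156.6 head normal 158.8
157.4 72.86896864544806
89.1 73.42606638319126
mid tongue 156.9
```

The tall jar is at about 157–160 deg and the pointer at about 157–159 deg, so the difference is well within the 8 deg allowed. The arm is clear and the turntable is at rest.

```bash
python3 -c "
from h import *
print(bot.close_job())"
```

```text
the job is handed in; nothing more can be done
None
```

The tall jar now stands at the front, within about 2 deg of the pointer by my measurements; the turntable was at rest, the arm was clear, and I handed the job in (the hand-in gave no verdict).

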